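Nudge a brass disc into its recess and swing the keeper over it

ROBOT

A 6-joint arm with a two-finger parallel gripper is mounted at the origin on the work surface. World frame = base frame: x ahead of the robot, y to its left, z up, the work surface at z = 0. Lengths are in m, angles in rad, forces in N, time in s.
With the tool pointing down it reaches from about 0.35 to 0.975 m from the base axis. Payload 4.9 kg.
Tool frame: the origin (TCP) lies midway between the tips of the shut fingers; the grasp point (between the pads) lies 19 mm behind it (robot.grip_point_offset is the distance from the TCP to the grasp point, in m); z points along the fingers, y is the direction in which the jaws open and shut (so a half turn about z gives the same grasp; the last joint's range is limited). The gripper opens to 85 mm and grips with 20 to 120 N. Pads are 22 mm wide; open, the fingers measure 114 mm over their backs; the gripper's body (76 mm by 85 mm) begins 54 mm behind the grasp point. The pads swing forward as they close: fully open they stand 13 mm farther back than shut.
Start: joints at [-1.261, 0.053, 1.613, -0, 1.476, -0.119], TCP at [0.26, -0.568, 0.231] pointing down, gripper open.
Joint ranges: [-3.01, 3.01], [-1.01, 2.22], [0.06, 2.58], [-1.02, 4.17], [0.09, 2.62], [-3.14, 3.14]. Speed limits (rad/s): [2.57, 2.57, 3.14, 3.14, 3.14, 3.14].

INTERFACE

Orientations are given as a unit quaternion [w, x, y, z].
In Python, from cell import robot, eyes, readout gives the robot as it stands. Calls block until the motion is done:
- robot.goto(position, orientation): joint-space move of the TCP to a pose.
- robot.movel(position, orientation=None, speed=0.15): straight line of the TCP; orientation=None keeps the orientation; speed is the mean speed in m/s.
- robot.move_j(angles): joint-space move.
- robot.grip(opening, force=None): finger opening in m; force is the grip in N (None keeps the last); returns when the fingers have stopped.
- robot.pause(seconds).
- robot.ik(position, orientation): joint angles nearest the present ones, or None.
- eyes.grab_frame(name): name is "scene" or "top" or "wrist"; returns a dict with "image" (384x512x3 uint8, red, green, blue), "K" (3x3 intrinsics, pixels), "position" and "rotation" of the camera in the world. Camera axes: x right, y up, looking along -z (the intrinsics and any distortion apply to the point x, -y, -z); pixel columns grow to the right and rows downward; lengths in m; the calibration is good to about 2 mm. A picture is of the moment at which its call begins. There is no depth.
A pose or a line that the arm cannot do raises robot.PlanningError and nothing moves.
- robot.hand_in(): hands the job in, once; it reports no verdict.
Readings, each from a call of its own:
- readout.current_time(): time.
- readout.current_joint_positions(): joint angles.
- readout.current_joint_velocities(): joint speeds.
- readout.current_tau(): joint torques, N m.
- readout.current_tcp_pos(): TCP position.
- readout.current_tcp_rot(): TCP orientation.
- readout.current_wrist_force(): force on the tool from outside, world axes, zero at the start.
- readout.current_wrist_torque(): the same for the moment, N m.
- readout.current_width(): finger opening in m.
Only numpy, scipy, OpenCV 4.12 (cv2) and the standard library are available. Lean on these libraries where they do the work, as an engineer would, in place of code of your own. Each camera call takes 0.05 s, during which the arm holds its last target. There are 200 camera calls.

TASK

Nudge the brass disc across the deck of the aluminium fixture with the fingertips until it drops flat into the round recess, sliding it only: do not pinch it, pick it up or let it slide off the fixture. Then push the keeper by its red knob until it is fully shut over the disc, and move clear. Leave the black ring, the steel pin and the other turned parts where they stand.

Things in the scene. Friction and masses are not known exactly. Their poses are not given: they have to be found in the camera images.
- fixture: Fixed milled aluminium block on the table, 200 (its x) x 260 (its y) x 30 mm tall, flat top deck at 30 mm above the table. Origin: centre of its underside; z up. The round recess is in the middle of the deck.
- recess (a point): Centre of the mouth of the round flat-bottomed recess in the deck, level with the deck (30 mm above the table). Recess 51 mm across, 8 mm deep, with a dark floor, rim chamfered 1 mm. Axes as the fixture's.
- disc: Loose solid brass disc, 46 mm across, 8 mm thick, about 0.11 kg, lying flat on the deck to one side (the fixture's +y or -y side) of the recess. Origin: centre of its underside; z is its axis. Seated in the recess its top is flush with the deck; until then the top is 8 mm above the deck.
- keeper_knob (a point): Centre of the top of the red upright knob on the keeper: 14 mm across, standing 32 mm above the keeper strip; its top is 40 mm above the deck (70 mm above the table). It travels on a circle of 60 mm radius about keeper_pivot.
- keeper_pivot (a point): The keeper's pivot (vertical axis), 75 mm from the recess centre along the fixture's +x, 3 mm above the deck; the pivot boss reaches 13 mm above the deck. A stop pin, 8 mm across, 9 mm tall, stands on the deck 40 mm in +x and 11.5 mm in -y from the recess centre (fixture axes).
- keeper (a joint): Angle of the keeper, a dark steel strip 14 mm wide, 5 mm thick, 79 mm long from its pivot, swinging level with its underside 3 mm above the deck. 0 = shut against its stop, pointing along the fixture's -x over the recess; it opens towards the fixture's +y (1.57 = along +y). Starts at 1.35 to 1.75, upper stop 1.85. Friction holds it where left; about 1 N at the knob moves it.
- ring: Bystander on the deck, on the other side of the recess from the disc: loose black plastic ring, 44 mm outside, 24 mm hole, 8 mm thick. Origin: centre of its underside.
- pin: Bystander on the deck near the edge that is on the fixture's -x side: loose turned steel pin standing upright, 22 mm across at the foot, 38 mm tall. Origin: centre of its underside.
- spool: Bystander standing loose on the table, beside the fixture: red plastic flanged spool, 52 mm across, 34 mm tall. Origin: centre of its underside.
- bush: Bystander standing loose on the table, beside the fixture: copper-coloured tube, 40 mm across, 45 mm tall. Origin: centre of its underside.
- cone: Bystander standing loose on the table, beside the fixture: dark steel turned cone, 44 mm across, 55 mm tall. Origin: centre of its underside.
- bolt: Bystander standing loose on the table, beside the fixture: steel bolt standing on its 26 mm head, 55 mm tall. Origin: centre of its underside.

How it is judged:
By the outcome, as a careful person would: the job done as asked, in the order asked, and still so for the second after the job is handed in, with the robot touching nothing.
It also fails if it takes over 50 s, if anything falls off the work surface, if the arm or the gripper's body presses on something with over 40 N, if the wrist force passes 120 N, or if a joint passes its speed limit or range.

## Working session

There is one attempt and no reset: what is moved stays moved. The work goes in short steps, each a Python script; the robot and the scene stay as the last script left them, time stands still between calls to the robot, and variables do not carry over. Pictures are saved under pics/ and viewed, about 8 in all and at most 12, crops included, and the job is handed in when it is done.

```bash
ls; mkdir -p pics
cat > h.py <<'E'
import numpy as np, cv2
from cell import robot, eyes, readout
def snap(cam,fn=None):
    f=eyes.grab_frame(cam)
    if fn: cv2.imwrite('pics/'+fn,f['image'][:,:,::-1])
    return f
def ray(f,u,v,z):
    K=np.array(f['K']);R=np.array(f['rotation']);p=np.array(f['position'])
    d=np.linalg.inv(K)@[u,v,1]; d=R@[d[0],-d[1],-d[2]]
    return p+d*(z-p[2])/d[2]
def proj(f,X):
    K=np.array(f['K']);R=np.array(f['rotation']);p=np.array(f['position'])
    c=R.T@(np.array(X)-p); q=K@[c[0],-c[1],-c[2]]
    return q[:2]/q[2]
E
python3 - <<'E'
from h import *
for c in('top','scene'):
    f=snap(c,c+'0.png'); print(c,{k:np.round(v,3).tolist() for k,v in f.items() if k!='image'})
print(readout.current_tcp_rot(),readout.current_time())
E
```

```text
pics
top {'K': [[484.817, 0.0, 262.638], [0.0, 484.817, 187.008], [0.0, 0.0, 1.0]], 'position': [0.393, -0.004, 1.622], 'rotation': [0.706, 0.04, -0.036, -0.706]}
scene {'K': [[388.493, 0.0, 251.349], [0.0, 388.493, 191.147], [0.0, 0.0, 1.0]], 'position': [1.178, 0.344, 0.675], 'rotation': [0.483, 0.217, 0.364, 0.766]}
[-9.47454307e-04  9.77099067e-01  2.12782767e-01 -1.01296482e-04] 0.1
```

View pics/top0.png

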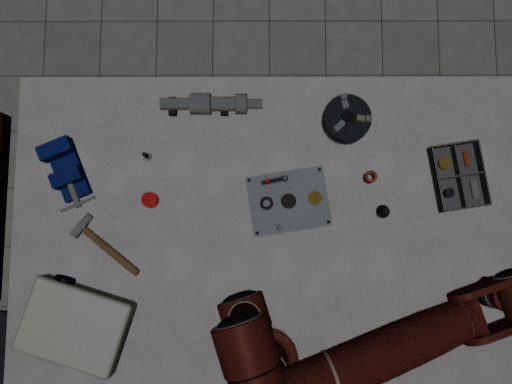

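View pics/scene0.png

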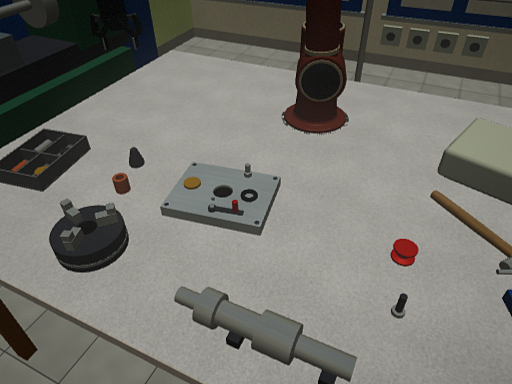

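The top view shows the recess at (289,201), the disc at (315,198) on the world -y side, the ring at (266,203), the pin at (279,228), the pivot near (285,178) and the knob near (266,181). The scene view agrees with this. Next I'll get rough positions and move the wrist camera over the fixture.

```bash
cat >> h.py <<'E'
from scipy.spatial.transform import Rotation as Ro
def _fix(f):
    r=np.array(f['rotation'])
    if r.shape==(4,): f['rotation']=Ro.from_quat(r,scalar_first=True).as_matrix()
    return f
_s=snap
def snap(cam,fn=None): return _fix(_s(cam,fn))
def down(yaw):  # tool z down; tool y axis at angle yaw (world) in the plane
    y=np.array([np.cos(yaw),np.sin(yaw),0]); z=np.array([0,0,-1.]); x=np.cross(y,z)
    return Ro.from_matrix(np.c_[x,y,z]).as_quat(scalar_first=True)
E
python3 - <<'E'
from h import *
f=snap('top')
for n,u,v,z in(('recess',289,201,.03),('disc',315,198,.038),('ring',266,203,.038),('pivot',285,178,.043),('knob',266,181,.07),('pin',279,228,.068)):
    print(n,ray(f,u,v,z).round(3))
w=snap('wrist'); 
p=np.array(readout.current_tcp_pos()); Rt=Ro.from_quat(readout.current_tcp_rot(),scalar_first=True).as_matrix()
print(w['position'],p,'cam in tcp',Rt.T@(w['position']-p)); print((Rt.T@w['rotation']).round(3)); print(w['K'])
print(Rt.round(2))
for yaw in (-np.pi/2,0,np.pi/2,np.pi):
  print(yaw, robot.ik([0.5,-.1,.4],down(yaw)))
E
```

```text
recess [ 0.517 -0.082  0.03 ]
disc [ 0.526 -0.167  0.038]
ring [ 0.509 -0.006  0.038]
pivot [ 0.591 -0.069  0.043]
knob [ 0.578 -0.006  0.07 ]
pin [ 0.427 -0.048  0.068]
[ 0.33204127 -0.53467911  0.3716526 ] [ 0.25972626 -0.568036    0.23051854] cam in tcp [ 0.07965895 -0.00045155 -0.14112127]
[[-0.001  0.951  0.309]
 [ 1.     0.001  0.   ]
 [-0.     0.309 -0.951]]
[[288.45233912   0.         259.0200712 ]
 [  0.         288.45233912 192.72411393]
 [  0.           0.           1.        ]]
[[ 0.91  0.42 -0.  ]
 [ 0.42 -0.91  0.  ]
 [ 0.   -0.   -1.  ]]
-1.5707963267948966 [-3.43432259e-01 -2.66154931e-01  1.63251183e+00 -4.44089210e-16
  1.77523575e+00  1.22736407e+00]
0 [-3.43432259e-01 -2.66154931e-01  1.63251183e+00 -4.44089210e-16
  1.77523575e+00 -3.43432259e-01]
1.5707963267948966 [-3.43432259e-01 -2.66154931e-01  1.63251183e+00 -4.44089210e-16
  1.77523575e+00 -1.91422859e+00]
3.141592653589793 [-3.43432259e-01 -2.66154931e-01  1.63251183e+00 -4.44089210e-16
  1.77523575e+00  2.79816039e+00]
```

Run:
```python
from h import *
robot.goto([0.52,-0.18,0.2],down(0.11)); robot.grip(0.024,20)
w=snap('wrist','w1.png'); np.savez('w1.npz',**w)
print(readout.current_time(),readout.current_width(),readout.current_tcp_pos(),readout.current_wrist_force())
im=cv2.cvtColor(w['image'],cv2.COLOR_RGB2HSV)
def blobs(n,m,z):
    m=cv2.morphologyEx(m,cv2.MORPH_OPEN,np.ones((3,3)))
    for c in cv2.findContours(m,cv2.RETR_EXTERNAL,cv2.CHAIN_APPROX_NONE)[0]:
        if cv2.contourArea(c)>60:
            e=cv2.fitEllipse(c); print(n,np.round(e[0],1),np.round(e[1],1),cv2.contourArea(c),ray(w,*e[0],z).round(4))
blobs('brass',cv2.inRange(im,(12,100,60),(30,255,255)),.038)
blobs('red',cv2.inRange(im,(0,150,60),(6,255,255))|cv2.inRange(im,(174,150,60),(180,255,255)),.07)
blobs('dark',cv2.inRange(im,(0,0,0),(180,255,55)),.03)
```

```text
2.5667 0.024113735691807404 [ 0.51999498 -0.17998919  0.19999204] [ 0.40703717 -0.02323746  0.02295446]
brass [266.8 160.1] [40.5 40.6] 1292.0 [ 0.5266 -0.1615  0.038 ]
dark [486.3 284.3] [28.4 41.3] 599.5 [ 0.8218 -0.291   0.03  ]
dark [259.1 327.9] [137.9 501.8] 33535.0 [ 0.5434 -0.3904  0.03  ]
dark [482.8 275.9] [129.2 150.7] 2106.0 [ 0.8132 -0.2797  0.03  ]
dark [516.2 301.1] [178.4 256.6] 603.5 [ 0.8692 -0.3116  0.03  ]
dark [269.7   5.6] [13.4 33.7] 202.0 [ 0.5125 -0.017   0.03  ]
```

View pics/w1.png

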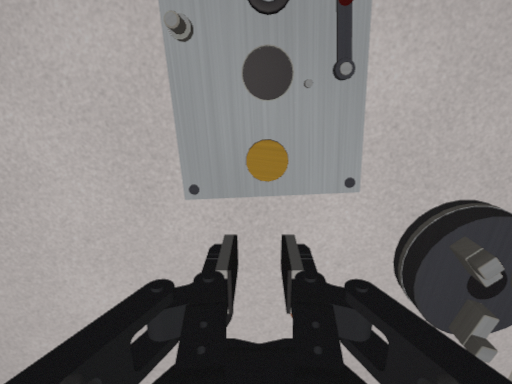

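The wrist view shows the disc at (267,160), the recess at (268,73), the boss at (345,69), the stop pin at (308,83) and the fingertips at (230,235) and (290,235). The knob is cut off at the top edge. I'll refine the recess, pivot and edge positions and check them against the given sizes.

Run:
```python
from h import *
w=dict(np.load('w1.npz')); g=cv2.cvtColor(w['image'],cv2.COLOR_RGB2GRAY); hsv=cv2.cvtColor(w['image'],cv2.COLOR_RGB2HSV)
print(g[73,268],g[73,310],g[50,200],g[100,100],g[69,345],g[50,343])
m=(g<95).astype(np.uint8)
def at(m,u,v,z,n):
    k,l,s,c=cv2.connectedComponentsWithStats(m); mm=(l==l[v,u]).astype(np.uint8)
    c=max(cv2.findContours(mm,cv2.RETR_EXTERNAL,cv2.CHAIN_APPROX_NONE)[0],key=len)[:,0]
    P=np.array([ray(w,*q,z)[:2] for q in c.astype(float)])
    (cx,cy),r=cv2.minEnclosingCircle((P*1000).astype(np.float32)); 
    A=np.c_[2*P,np.ones(len(P))]; s=np.linalg.lstsq(A,(P**2).sum(1),rcond=None)[0]
    print(n,'circle',s[:2].round(4),'diam mm',2000*np.sqrt(s[2]+s[0]**2+s[1]**2).round(4),'enc',np.round((cx,cy,2*r),1)); return s[:2]
rec=at(m,268,73,.03,'recess')
d=at(cv2.inRange(hsv,(12,100,40),(30,255,255)),267,160,.038,'disc')
dk=at(cv2.inRange(hsv,(0,0,0),(180,255,255))*0+(g<95).astype(np.uint8),194,190,.03,'hole')
dk2=at((g<95).astype(np.uint8),350,183,.03,'hole2')
c=cv2.HoughCircles(cv2.medianBlur(g,3)[55:85,330:360],cv2.HOUGH_GRADIENT,1,20,param1=80,param2=8,minRadius=4,maxRadius=13); print(c)
piv=ray(w,346,68.5,.043)[:2]; sp=ray(w,308,82.5,.039)[:2]
yaw=np.arctan2(*(dk2-dk)[::-1]); print('yaw edge',yaw,'corner line',dk2-dk)
v=piv-rec; print('piv',piv,np.hypot(*v),'yaw',np.arctan2(v[1],v[0])); v=sp-rec; print('stop',sp,np.hypot(*v),'yaw',np.arctan2(v[1],v[0])+np.arctan2(11.5,40))
v=d-rec; print('disc rel',v,np.hypot(*v),'dir',np.arctan2(v[0],-v[1]))
```

```text
60 142 144 168 125 55
recess circle [ 0.517  -0.0754] diam mm 49.2 enc [516.9 -75.4  50.2]
disc circle [ 0.5266 -0.1619] diam mm 43.6 enc [ 526.5 -162.    44.8]
hole circle [ 0.4488 -0.2052] diam mm 10.6 enc [ 448.9 -205.3   11.5]
hole2 circle [ 0.6221 -0.1781] diam mm 10.6 enc [ 622.  -177.9   11.5]
[[[12.5 14.5 10.2]]]
yaw edge 0.15521568600564833 corner line [0.17333287 0.02712214]
piv [ 0.59103926 -0.06422945] 0.07482947107178989 yaw 0.14955537831608703
stop [ 0.5576307 -0.0802578] 0.040877824538986876 yaw 0.16031206634661582
disc rel [ 0.00956805 -0.08655192] 0.08707917692372519 dir 0.11009988166007016
```

Everything agrees with the given sizes: the pivot is 74.8 mm out (75 given), the stop pin 40.9 mm (41.6 given), and the fixture yaw is about 0.155. I'll cradle the disc from behind with the two tips slightly open.

Run:
```python
from h import *
rec=np.array([.517,-.0754]); d=np.array([.5266,-.1619]); p=(rec-d)/np.hypot(*(rec-d)); q=down(0.110)
s=d-p*.041
robot.goto([*s,.08],q); robot.movel([*s,.042],speed=.08)
F0=np.array(readout.current_wrist_force())
z=.042
while z>.0295:
    z-=.0015; robot.movel([*s,z],speed=.03); F=np.array(readout.current_wrist_force())-F0
    if F[2]>3: break
print('touch z',z,F,readout.current_tcp_pos())
z=z+.003
robot.movel([*s,z],speed=.03); print(z,readout.current_time(),readout.current_width())
snap('wrist','w2.png')
```

```text
touch z 0.02849999999999999 [-4.21245279  1.33882314  8.26521185] [ 0.53127517 -0.20272193  0.02997744]
0.03149999999999999 6.25 0.02396461206533595
```

View pics/w2.png

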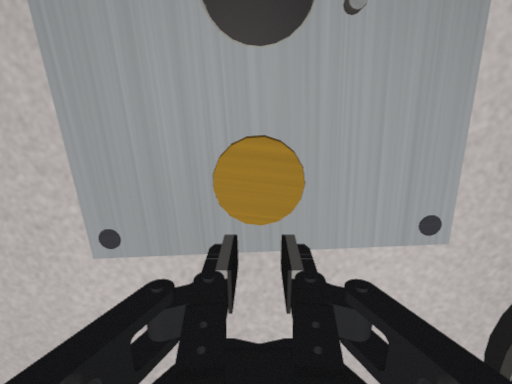

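The disc sits at (259,180), midway between the tips at (230,235) and (290,235), and contact was felt at z = 0.030 as it should be. Now I'll push most of the way and check.

```bash
cat >> h.py <<'E'
rec=np.array([.517,-.0754]); d0=np.array([.5266,-.1619]); p=(rec-d0)/np.hypot(*(rec-d0))
def disc(w):
    m=cv2.inRange(cv2.cvtColor(w['image'],cv2.COLOR_RGB2HSV),(12,100,40),(30,255,255))
    c=max(cv2.findContours(m,cv2.RETR_EXTERNAL,cv2.CHAIN_APPROX_NONE)[0],key=len)[:,0]
    P=np.array([ray(w,*q,.038)[:2] for q in c.astype(float)])
    return cv2.minEnclosingCircle((P*1000).astype(np.float32))
E
python3 - <<'E'
from h import *
robot.movel([*(d0-p*.041),.0325],speed=.03)
t=rec-p*.055; robot.movel([*t,.0325],speed=.04)
w=snap('wrist','w3.png'); c,r=disc(w); print('disc',c,r,'ahead of tcp',np.dot(np.array(c)/1000-readout.current_tcp_pos()[:2],p),'to go',(rec-np.array(c)/1000)@np.c_[p,[p[1],-p[0]]])
print(readout.current_wrist_force(),readout.current_time())
E
```

```text
disc (519.8042602539062, -97.99132537841797) 22.8038272857666 ahead of tcp 0.03234361271491018 to go [ 0.02276279 -0.0002952 ]
[-0.13105063 -0.72220185 -0.80277741] 8.575
```

View pics/w3.png

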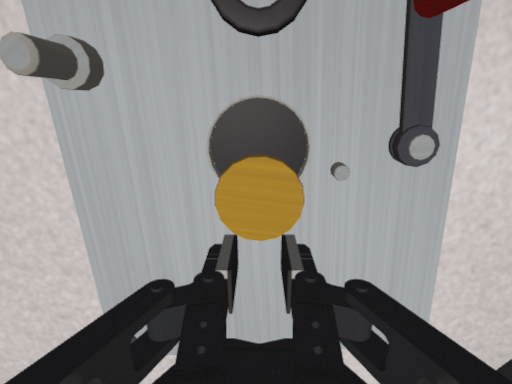

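The disc at (259,198) lines up with the recess at (259,147), with about 22.8 mm to go and under 1 mm of side error. I'll finish the push, watching the force.

Run:
```python
from h import *
for k in (.014,.018,.020,.022,.0235):
    t=rec-p*(.055-k); robot.movel([*t,.0325],speed=.03)
    F=np.array(readout.current_wrist_force()); w=snap('wrist'); c,r=disc(w)
    print(k,F.round(1),'disc if at z.038:',np.round(c,1),round(r,1))
    if np.hypot(*F[:2])>12: break
robot.movel([*(t-p*.025),.0325],speed=.06)
robot.movel([*(t-p*.025),.06],speed=.1)
w=snap('wrist','w4.png'); c,r=disc(w); print(c,r,readout.current_time())
```

```text
0.014 [-0.5 -0.4 -0.3] disc if at z.038: [518.  -82.2] 23.2
0.018 [ 1.   0.6 -0.3] disc if at z.038: [517.8 -78. ] 22.8
0.02 [-0.3  1.  -0.6] disc if at z.038: [517.6 -77.9] 22.8
0.022 [-0.5 -0.9 -0.1] disc if at z.038: [517.3 -75.5] 22.6
0.0235 [-1.6  0.   0. ] disc if at z.038: [517.  -72.4] 21.7
(517.1717529296875, -74.8303451538086) 21.641618728637695 11.5167
```

View pics/w4.png

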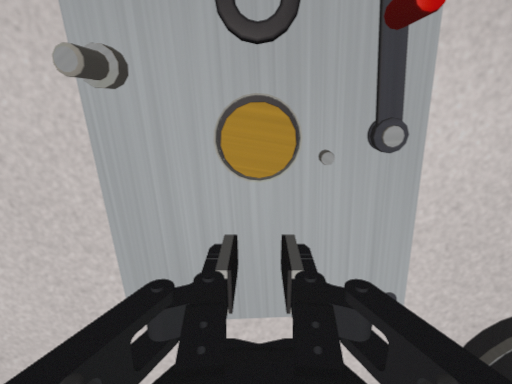

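The disc has dropped into the recess: it sits at (258,137) with a dark gap all round. Next I'll shut the fingers and view the knob.

Run:
```python
from h import *
x,y,_=readout.current_tcp_pos()
robot.movel([x,y,.12],speed=.2); robot.goto([.545,-.085,.2],down(.11)); robot.grip(0.0,20)
w=snap('wrist','w5.png'); np.savez('w5.npz',**w)
h=cv2.cvtColor(w['image'],cv2.COLOR_RGB2HSV); red=((h[...,0]<6)|(h[...,0]>174))&(h[...,1]>150)
for lo in (40,150,190):
    m=(red&(h[...,2]>lo)).astype(np.uint8)
    for c in cv2.findContours(m,cv2.RETR_EXTERNAL,cv2.CHAIN_APPROX_NONE)[0]:
        if cv2.contourArea(c)>40: e=cv2.fitEllipse(c); print(lo,np.round(e,1) if 0 else e,ray(w,*e[0],.07).round(4))
phi=.155; ex=np.array([np.cos(phi),np.sin(phi)]); ey=np.array([-ex[1],ex[0]]); piv=rec+.075*ex; print(piv)
c,r=disc(w); print(c,r*.30/.31,readout.current_time(),readout.current_width())
```

```text
40 ((305.51129150390625, 103.12688446044922), (14.777423858642578, 17.33062744140625), 91.6170883178711) [ 0.5773 -0.0049  0.07  ]
150 ((307.47088623046875, 103.16168975830078), (12.742034912109375, 13.559333801269531), 29.738731384277344) [ 0.5791 -0.0047  0.07  ]
190 ((305.336669921875, 102.88179016113281), (5.549926280975342, 10.32089614868164), 14.912458419799805) [ 0.5771 -0.0047  0.07  ]
[ 0.59110086 -0.06382149]
(517.954833984375, -73.74764251708984) 21.79799541350334 12.8417 -0.00012184432636074574
```

View pics/w5.png

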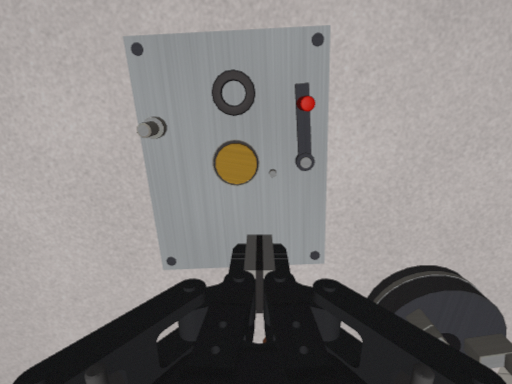

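The knob at (307,103) works out 60.3 mm from the pivot (60 given), at an angle of about 1.53. The disc still sits in the recess at (236,164). I'll sweep the knob along its arc with a rotating tool and stop on contact force.

```bash
cat >> h.py <<'E'
phi=.155; ex=np.array([np.cos(phi),np.sin(phi)]); ey=np.array([-ex[1],ex[0]]); piv=rec+.075*ex
def kp(th,s,z=.048):
    xy=piv+.06*(-np.cos(th)*ex+np.sin(th)*ey)+s*(np.sin(th)*ex+np.cos(th)*ey)
    return [*xy,z],down(phi-th)
E
python3 - <<'E'
from h import *
robot.goto(*kp(1.526,.033,.13)); robot.movel(kp(1.526,.033)[0],speed=.12)
F0=np.array(readout.current_wrist_force()); ok=1
robot.movel(*kp(1.526,.021),speed=.05)
for th in np.linspace(1.526,0.06,11):
    robot.movel(*kp(th,.0195),speed=.06); F=np.array(readout.current_wrist_force())-F0
    print(round(th,2),F.round(1))
    if np.hypot(*F[:2])>15: ok=0;break
if ok:
  for s in np.arange(.0215,.0125,-.001):
    robot.movel(*kp(0,s),speed=.03); F=np.array(readout.current_wrist_force())-F0
    print('s',round(s,4),F.round(1))
    if F[:2]@ey>7: break
robot.pause(.3)
print(readout.current_time(),readout.current_tcp_pos())
E
```

```text
1.53 [-0.8  0.4  0.6]
1.38 [ 0.1 -0.6 -0.5]
1.23 [ 0.1  0.6 -0.9]
1.09 [ 0.2 -0.8  0.3]
0.94 [0.7 0.1 0.6]
0.79 [-0.4  0.4 -0. ]
0.65 [-0.2 -0.5  0. ]
0.5 [ 0.  -0.6 -0.6]
0.35 [ 0.4  0.6 -0.1]
0.21 [ 0.5 -0.5 -0.6]
0.06 [-0.4  0.3  0. ]
s 0.0215 [ 0.3 -0.5 -0.5]
s 0.0205 [-0.5  0.9 -0.8]
s 0.0195 [ 0.   0.6 -0.4]
s 0.0185 [-0.1  1.3 -0.1]
s 0.0175 [-0.7  1.7  0.7]
s 0.0165 [-0.9  4.3  0.9]
s 0.0155 [-2.2  7.7  1.4]
20.8333 [ 0.52904306 -0.05592673  0.04793326]
```

The force rose to 7.7 N in the push direction just where the stop should be. I'll back off and look.

Run:
```python
from h import *
robot.movel(kp(0,.04)[0],speed=.08); robot.movel(kp(0,.04,.13)[0],speed=.15)
robot.goto([.535,-.15,.2],down(.155))
w=snap('wrist'); h=cv2.cvtColor(w['image'],cv2.COLOR_RGB2HSV); red=((h[...,0]<6)|(h[...,0]>174))&(h[...,1]>150)&(h[...,2]>150)
for c in cv2.findContours(red.astype(np.uint8),cv2.RETR_EXTERNAL,cv2.CHAIN_APPROX_NONE)[0]:
    if cv2.contourArea(c)>40:
        e=cv2.fitEllipse(c); k=ray(w,*e[0],.07)[:2]-piv; print(e[0],k,np.hypot(*k),'theta',np.arctan2(k@ey,-k@ex))
cv2.imwrite('pics/w6.png',cv2.resize(w['image'][0:260,100:420,::-1],None,fx=2,fy=2)); print(readout.current_time())
f=snap('scene'); cv2.imwrite('pics/s6.png',cv2.resize(f['image'][140:250,140:300,::-1],None,fx=4,fy=4,interpolation=cv2.INTER_CUBIC))
```

```text
(269.0950012207031, 102.94438171386719) [-0.05958742 -0.0088544 ] 0.06024169063527839 theta 0.007484348605484057
22.6417
```

View pics/w6.png

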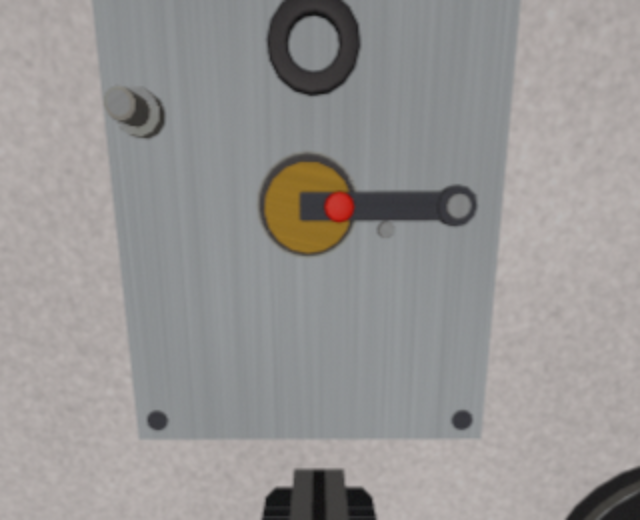

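View pics/s6.png

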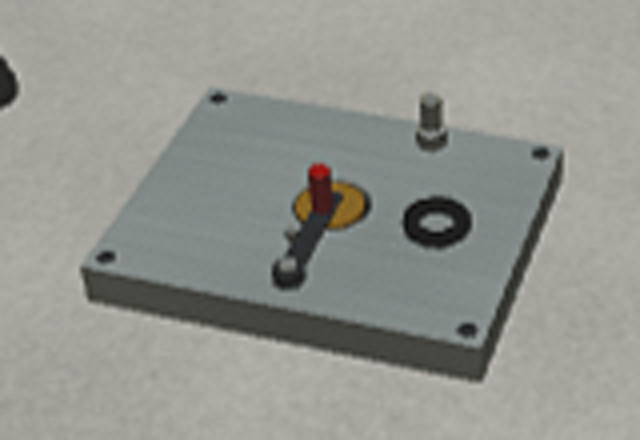

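Both views show the strip shut against the stop pin, with the knob at (339,206) in the wrist crop. The measured angle is 0.007, and the disc lies flat in the recess under the keeper. The ring and pin are standing where they were.

Run:
```python
from h import *
print(readout.current_time(),readout.current_wrist_force()); print(robot.hand_in())
```

```text
22.6917 [-0.51139968  0.98577521 -0.66192129]
the job is handed in; nothing more can be done
None
```

The brass disc is seated in the recess and the keeper is shut over it. I handed the job in at 22.7 s with the arm clear, 0.2 m above the table.

- **Disc:** I slid it with the two fingertips slightly open behind it, never pinching or lifting it. It dropped in with a dark gap showing all round.
- **Keeper:** I swept it shut by its knob with closed fingertips, until the force rose to about 7.7 N where the stop should be.
- **Last checks:** The keeper measured 0.007 rad from shut, which is within measuring error, with the knob 60.2 mm from the pivot (60 given). The last pictures show the disc flat under the strip. The ring and steel pin looked undisturbed. I did not measure the ring, the pin or the parts on the table again, but nothing was moved near the table parts.
- **Disagreement:** My first rough top-camera reading, taken from hand-picked pixels, put the recess and disc about 6 mm off in y. I used the wrist-camera values instead, because they matched the given sizes.

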